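Clear the brush tank's guide hole and hold the dip rod in it

ROBOT

A 6-joint arm with a two-finger parallel gripper is mounted at the origin on the work surface. World frame = base frame: x ahead of the robot, y to its left, z up, the work surface at z = 0. Lengths are in m, angles in rad, forces in N, time in s.
With the tool pointing down it reaches from about 0.375 to 0.975 m from the base axis. Payload 3.8 kg.
Tool frame: the origin (TCP) lies at the very end of the fingers, on their centre line; the grasp point (between the pads) lies 19 mm behind it; z points along the fingers, y is the line along which they close (so a half turn about z gives the same grasp; the last joint's range is limited). The gripper opens to 85 mm and grips with 20 to 120 N. Pads are 22 mm wide; open, the fingers measure 114 mm over their backs; the gripper's body (76 mm by 85 mm) begins 54 mm behind the grasp point. The pads swing forward as they close: fully open they stand 13 mm farther back than shut.
Start: joints at [-1.202, 0.264, 1.604, -0, 1.274, -0.037], TCP at [0.266, -0.62, 0.231] pointing down, gripper open.
Joint ranges: [-2.63, 2.63], [-0.94, 2.18], [0.31, 2.57], [-1.31, 4.45], [0, 2.66], [-2.55, 2.55]. Speed limits (rad/s): [2.57, 2.57, 3.14, 3.14, 3.14, 3.14].

INTERFACE

Orientations are given as a unit quaternion [x, y, z, w].
In Python, from workcell import * gives the robot as it stands.
- The arm moves only by the tool play_rows, never from a script. Its arguments are lists of equal length, an entry for each row: "translation": the shift along the tool's x, y, z in cm, a list of three; "roll": the turn about the tool's z in degrees; "fingers": the opening, from 0 (shut) to 1 (fully open). In form: {"translation": [[x, y, z], ...], "roll": [roll, ...], "fingers": [fingers, ...]}. A call has 1 to 12 rows; each row shifts and turns the commanded pose from where the row before left it, along the tool's axes as they then stand; what a row does not reach is not made up. A row lasts 1/12 s, in which the tool goes at most 41.7 mm and 7.16 degrees, less where a joint would pass 70% of its speed; a pose out of reach is approached as far as the arm can. A call with a gripper value outside its range is refused whole. The fingers move at their own pace and stop on an object; "newtons" is the grip in N (left out, the last holds). Time passes only in rows, so rows that do not move let the fingers close. It gives the time, the measured TCP pose, the force, the opening and the grip force at its end, in the units of the state.
- get_state(): the state, without advancing time (a new reading comes with each control period).
- snapshot(name): name is "side" or "top"; returns the picture (400x640x3 uint8, red, green, blue); there is no depth.
- camera_params(name): a dict with "camera_matrix" (3x3 intrinsics, pixels), "dist_coeffs" ([k1, k2, p1, p2, k3] as OpenCV has them; the pictures are not rectified), "rvec" (rotation vector, rad) and "tvec" (3), from world to camera coordinates, as OpenCV has them. Camera axes: x right, y down, z forward; pixel columns grow to the right and rows downward; lengths in m; the calibration is good to about 2 mm. A picture is of the moment at which its call begins. camera_params takes no time and is no camera call.
- close_job(): hands the job in; it is judged then, once.
The state is a dict: "t": time; "joints": joint angles; "dq": joint speeds; "effort": joint torques, N m; "eef_pos": TCP position; "tcp_rot": TCP orientation; "ft_force": force on the tool from outside, world axes, zero at the start; "wrist_torque": the same for the moment, N m; "finger_gap": finger opening in m; "grip_force": force on a finger pad.
Only numpy, scipy, OpenCV 4.12 (cv2) and the standard library are available. Lean on these libraries where they do the work, as an engineer would, in place of code of your own. Each camera call takes 0.05 s, during which the arm holds its last target. There are 200 camera calls.

TASK

A mug is standing over the guide hole in the lid of the brush-cleaning tank: hang it by its handle on the hook of the stand and let go of it. Then lift the dip rod out of its wooden block and lower it upright through the guide hole without ever touching the tank, until its tip is about halfway between the top of the guide and the bottom of the tank. Finish while still holding the rod there, motionless and centred in the hole, and leave the jar, the tin and the sketch pad where they are.

Things in the scene. Friction and masses are not known exactly. Their poses are not given: they have to be found in the camera images.
- tank: Fixed square steel tank, 134 x 134 mm, flat lid with its top 90 mm above the work surface. On the lid's middle a round black guide collar, 60 mm across, 12 mm tall; a 26 mm round bore runs down through collar and lid (22 mm) into the empty tank; inner floor 4 mm above the work surface. Side handles are decoration. Origin: centre of the underside.
- guide (a point): Centre of the guide bore at the top of the collar, 102 mm above the work surface.
- mug: White mug, loose, 0.1 to 0.17 kg, straight, 58 mm across, 80 mm tall, wall 3 mm; stands upright on the collar. Origin: centre of the underside, z up its axis. The handle lies along its +y in the plane x = 0: a D of 8 mm round bar reaching 64 mm from the axis, opening z 24 to 60 mm, y 29 to 56 mm. Let go on the hook it swings and hangs tilted.
- mug_loop (a point): Middle of the opening of the mug's handle: 43 mm along +y from the mug's axis, 42 mm above its underside.
- hook_stand: Fixed steel stand, left or right: base 110 mm across, 12 mm thick; post 16 mm across, 188 mm tall; one hook, an 8 mm round bar leaving the post along the stand's -x. Its centre line is level, 180 mm above the work surface, to 65 mm out, then slopes up to its end 85 mm out at 192 mm. Origin: on the post's axis, underside of the base, z up.
- hook_bar (a point): Point on the centre line of the hook's level part, 45 mm out from the post's axis, 180 mm above the work surface: a good place for the handle to hang.
- block: Wooden block, fixed, 80 x 80 x 50 mm tall, with one vertical hole (11 mm wide, 40 mm deep) in the middle of its top, in which the dip rod stands at the start. It is on the side opposite to the hook stand. Origin: centre of the underside; z up.
- rod: Dip rod, loose, 0.08 to 0.13 kg, upright in the block at the start, tip 10 mm above the work surface: round steel rod 10 mm across, with a dark square wooden grip head, 18 x 18 mm, 45 mm tall, on top. Origin: centre of its lower tip, z up along the rod; the head spans z = 130 to 175 mm, its flat sides face the rod's x and y.
- rod_neck (a point): Point on the rod's axis, 58 mm above its tip.
- jar: Bystander: closed glass paint jar, 66 mm across, 85 mm tall. Origin: centre of the underside.
- tin: Bystander: open steel tray tin, 90 x 140 x 30 mm. Origin: centre of the underside.
- pad: Bystander: black spiral sketch pad lying flat, 148 x 210 x 13 mm. Origin: centre of the underside.

How it is judged:
On the way:
1. the mug hangs by its handle on the hook, let go (x of mug_loop in the frame of hook_stand between -0.09 and -0.005 m and y of mug_loop in the frame of hook_stand between -0.025 and 0.025 m and height (world z) of mug_loop between 0.145 and 0.195 m and angle between mug's own z axis and vertical below 1.45 rad and contact force between mug and hook_stand above 0.4 N and contact force between mug and the arm below 0.05 N and contact force between mug and the fingers below 0.05 N), for 0.2 s.
At the end, for the whole second after the job is handed in: Mug hanging by its handle on the hook, released, slower than 150 mm/s. Rod held by the fingers, tip 30 to 76 mm above the work surface; its tip and the point 58 mm higher within 5 mm of the bore's axis; within 0.1 rad of upright, slower than 20 mm/s, not touching the tank (all of step 1 and linear speed of mug below 0.15 m/s and horizontal distance between each of rod, rod_neck and guide below 0.005 m and height (world z) of rod between 0.03 and 0.076 m and angle between rod's own z axis and vertical below 0.1 rad and contact force between rod and tank below 0.05 N and contact force between rod and the fingers above 1 N and linear speed of rod below 0.02 m/s); the arm keeps its last pose, push and grip.
It fails at once if the rod touches the tank (contact force between rod and tank above 0.2 N).
It fails at once if the paint jar is moved by more than 20 mm (distance of jar from where it was at the start of the episode above 0.02 m).
It fails at once if the open tin is moved by more than 20 mm (distance of tin from where it was at the start of the episode above 0.02 m).
It fails at once if the sketch pad is moved by more than 20 mm (distance of pad from where it was at the start of the episode above 0.02 m).
It also fails if it takes over 67 s, if anything falls off the work surface, if the arm or the gripper's body presses on something with over 40 N, if the wrist force passes 120 N, or if a joint passes its speed limit or range.

## Working session

There is one attempt and no reset: what is moved stays moved. The work goes in short steps, Python scripts to look and compute and a tool call to move; the robot and the scene stay as the last step left them, time stands still between calls to the robot, and variables do not carry over. Pictures are saved under pics/ and viewed, at most 13 in all, crops included, and the job is handed in when it is done.

Besides the shell and the picture viewer there is one more tool, called after "Request:" as name([rows], argument=value, ...), one row to a line, values as JSON. play_rows: Moves the arm, as the interface text tells. Its arguments: {"type":"object","properties":{"translation":{"type":"array","items":{"type":"array","items":{"type":"number"}}},"roll":{"type":"array","items":{"type":"number"}},"fingers":{"type":"array","items":{"type":"number"}},"newtons":{"type":"number"}},"required":["translation","roll","fingers"]}

```bash
mkdir -p pics; ls
python3 - <<'E'
from workcell import *
import cv2
for n in("side","top"):
    cv2.imwrite(f"pics/{n}0.png",snapshot(n)[:,:,::-1])
    p=camera_params(n);print(n,p)
s=get_state();print(s)
E
```

```text
pics
side {'camera_matrix': array([[467.3341943 ,   0.        , 326.16096298],
       [  0.        , 467.3341943 , 204.57467529],
       [  0.        ,   0.        ,   1.        ]]), 'dist_coeffs': array([0.0055622, 0.       , 0.       , 0.       , 0.       ]), 'rvec': array([ 0.76790983, -2.36649222,  1.36010414]), 'tvec': array([0.45862669, 0.29487045, 0.84596804])}
top {'camera_matrix': array([[425.22445204,   0.        , 321.97046458],
       [  0.        , 425.22445204, 205.40049536],
       [  0.        ,   0.        ,   1.        ]]), 'dist_coeffs': array([-0.06671652,  0.        ,  0.        ,  0.        ,  0.        ]), 'rvec': array([ 2.18219047, -2.24059824,  0.0769808 ]), 'tvec': array([-0.01433237,  0.55889585,  1.13594011])}
{'t': 0.1, 'joints': array([-1.20190988e+00,  2.64692196e-01,  1.60523228e+00,  5.12511717e-06,
        1.27371067e+00, -3.68825161e-02]), 'dq': array([-1.88820987e-04, -1.88482627e-03, -1.05012256e-03, -7.43774720e-04,
       -3.73928698e-06, -1.28966734e-04]), 'effort': array([ 6.74185994e-04, -5.16708791e+01, -3.68589985e+01, -8.85264308e-05,
        6.26999405e-03,  5.92209418e-06]), 'eef_pos': array([ 0.26621215, -0.61956865,  0.23007962]), 'tcp_rot': array([ 9.79489085e-01,  2.01494640e-01, -1.66335759e-04, -1.00761387e-03]), 'ft_force': array([ 0.51540503, -0.11983604, -0.57509642]), 'wrist_torque': array([-0.00784673,  0.02064548,  0.03859839]), 'grip_force': 0.0, 'finger_gap': 0.08564476670432848}
```

View pics/side0.png

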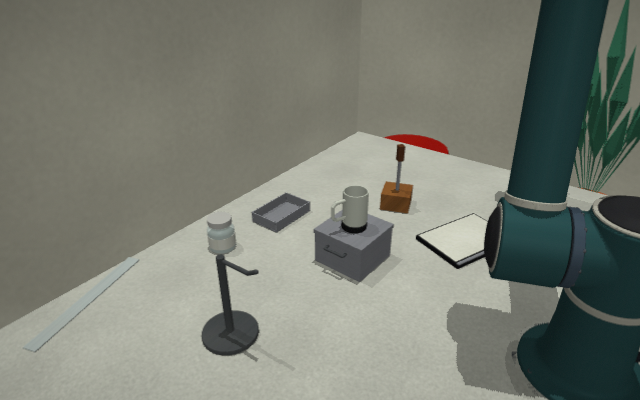

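View pics/top0.png

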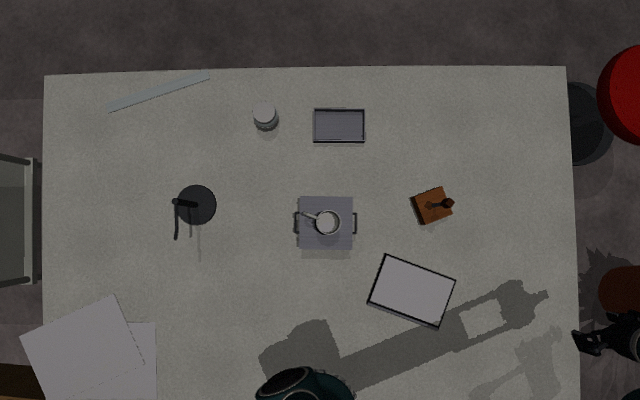

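The side view shows the stand (post top ~(220,257), hook end ~(255,272)), the mug (~(355,208)) with its handle on the left, and the rod head (~(401,153)). The top view shows the stand base at (196,204), the tank at (326,222), and the block at (433,205). I'll magnify these.

Run:
```python
import cv2,numpy as np
t=cv2.imread("pics/top0.png");s=cv2.imread("pics/side0.png")
def c(im,x,y,w,h,W,H): 
    o=cv2.resize(im[y:y+h,x:x+w],(W,H),interpolation=cv2.INTER_CUBIC);return np.clip(o*1.5,0,255).astype(np.uint8)
a=np.hstack([c(t,165,170,60,75,240,300),c(t,290,185,70,75,280,300),c(t,400,170,70,75,280,300)])
b=np.hstack([c(s,190,245,80,120,200,300),c(s,305,175,100,110,300,300)[:, :],c(s,370,135,60,60,300,300)])
cv2.imwrite("pics/crop.png",np.vstack([a,b]))
```

```text
(no output)
```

View pics/crop.png

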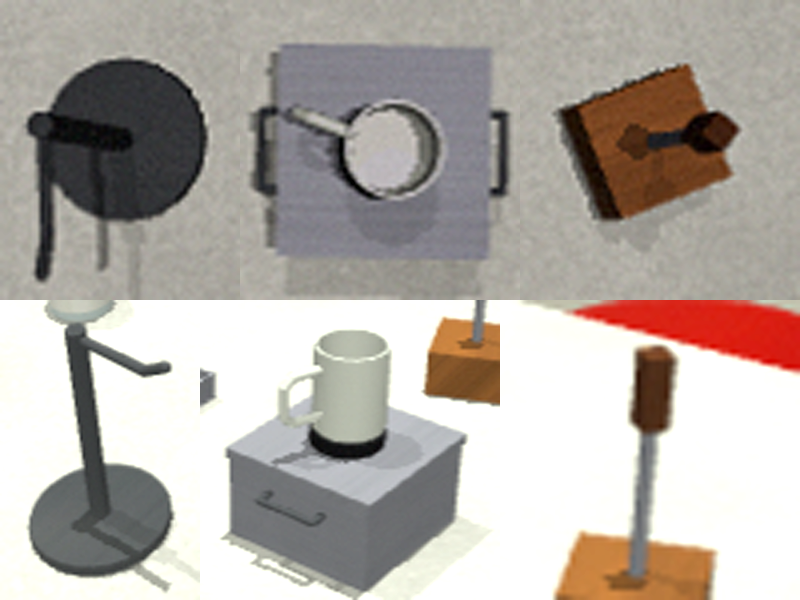

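The crops show the corner and rim points of the stand, tank, mug, block and rod clearly. I'll fit poses to them.

```bash
cat > h.py <<'E'
import cv2,numpy as np
from workcell import *
from scipy.optimize import least_squares
P={n:camera_params(n) for n in("side","top")}
def proj(n,X):
    p=P[n];return cv2.projectPoints(np.atleast_2d(np.array(X,float)),p["rvec"],p["tvec"],p["camera_matrix"],p["dist_coeffs"])[0][:,0]
def ray(n,uv,z):
    p=P[n];u=cv2.undistortPoints(np.array([[uv]],float),p["camera_matrix"],p["dist_coeffs"])[0,0]
    R=cv2.Rodrigues(p["rvec"])[0];d=R.T@[u[0],u[1],1];c=-R.T@p["tvec"];return c+d*(z-c[2])/d[2]
def W(q,X):
    c,s=np.cos(q[2]),np.sin(q[2]);X=np.atleast_2d(X);return np.c_[q[0]+c*X[:,0]-s*X[:,1],q[1]+s*X[:,0]+c*X[:,1],X[:,2]]
def fit(obs,q0):
    # obs: (cam, local xyz, uv)
    f=lambda q:np.concatenate([proj(n,W(q,x))[0]-uv for n,x,uv in obs])
    r=least_squares(f,q0,loss="soft_l1");return r.x,r.fun.reshape(-1,2).round(1)
E
python3 - <<'E'
from h import *
for nm,uv,z in [("base",(196.4,204.1),.012),("post",(174.6,200.9),.188),("tip",(175.1,238.4),.194),("tank",(325.9,222.7),.09),("mug",(327.6,221.9),.182),("mugh",(302.4,212.9),.165),("blk",(433.2,205.8),.05),("rodtop",(449,202.5),.185)]: print(nm,ray("top",uv,z).round(4))
for nm,uv,z in [("post",(220,257),.188),("tip",(256.5,272),.192),("base",(230,332),.012),("mug",(355.2,192.1),.182),("rodtop",(401.1,145.3),.185),("rodhole",(397.1,190.1),.05)]: print("s",nm,ray("side",uv,z).round(4))
a=.067
for k in range(2):
  pass
tk=[("top",(299.4,196.1)),("top",(353.1,196.6)),("top",(352.4,249.4)),("top",(298.6,248.6)),("side",(315,231.8)),("side",(361.5,255)),("side",(393.5,225))]
for n,uv in tk: print(n,ray(n,uv,.09).round(4))
for uv in [(442.5,186.4),(412.5,197.4),(425,224.4),(453,214.9)]: print("blk",ray("top",uv,.05).round(4))
E
```

```text
base [0.5706 0.3097 0.012 ]
post [0.5697 0.3124 0.188 ]
tip [0.4842 0.3104 0.194 ]
tank [ 0.5112 -0.0358  0.09  ]
mug [ 0.5126 -0.0366  0.182 ]
mugh [0.5353 0.0211 0.165 ]
blk [ 0.548 -0.322  0.05 ]
rodtop [ 0.5499 -0.3203  0.185 ]
s post [0.5684 0.3145 0.188 ]
s tip [0.4842 0.3111 0.192 ]
s base [0.5653 0.3178 0.012 ]
s mug [ 0.5111 -0.0332  0.182 ]
s rodtop [ 0.5505 -0.3213  0.185 ]
s rodhole [ 0.5489 -0.3182  0.05  ]
top [0.5798 0.0291 0.09  ]
top [ 0.5752 -0.1063  0.09  ]
top [ 0.4423 -0.1006  0.09  ]
top [0.4481 0.0344 0.09  ]
side [0.5717 0.036  0.09  ]
side [0.4389 0.0487 0.09  ]
side [ 0.441  -0.0947  0.09  ]
blk [ 0.5988 -0.3491  0.05  ]
blk [ 0.5716 -0.2674  0.05  ]
blk [ 0.4996 -0.2982  0.05  ]
blk [ 0.5225 -0.3743  0.05  ]
```

```bash
cat >> h.py <<'E'
from scipy.spatial.transform import Rotation as Ro
def go(pos,yaw=None):
    """print tool-axis shift (cm) and roll (deg) to reach pos, tool x at world angle yaw (deg); shift first, roll after"""
    s=get_state();R=Ro.from_quat(s["tcp_rot"]).as_matrix();d=np.array(pos)-s["eef_pos"]
    y=np.degrees(np.arctan2(R[1,0],R[0,0]))
    print("t",round(s["t"],2),"pos",s["eef_pos"].round(4),"yaw",y.round(2),"tilt",np.degrees(np.arccos(-R[2,2])).round(2),"ft",s["ft_force"].round(2),"gap",round(s["finger_gap"],4),"grip",round(s["grip_force"],1))
    print("shift cm",(R.T@d*100).round(2),"roll",None if yaw is None else round(-(yaw-y),2))
E
python3 - <<'E'
from h import *
go((.512,-.035,.235),68)
# mug fit
zt=.102
ob=[("top",(0,0,.182),(327.6,221.9)),("top",(0,.062,.165),(302.4,212.9)),("side",(0,0,.182),(355.2,192.1)),("side",(0,.064,.144),(332,211.7))]
q,r=fit(ob,[.512,-.035,-.38]);print(q[:2].round(4),np.degrees(q[2]),r.tolist())
E
```

```text
t 0.1 pos [ 0.2662 -0.6196  0.2301] yaw 23.25 tilt 0.12 ft [ 0.52 -0.12 -0.58] gap 0.0856 grip 0.0
shift cm [ 45.66 -44.01  -0.4 ] roll -44.75
[ 0.5124 -0.0368] -21.75200887992109 [[0.1, 0.1], [0.2, -0.0], [0.4, -0.8], [-0.7, 2.2]]
```

Request:
play_rows([
  [1.0,-1.0,0],
  [2.1,-2.0,0],
  [2.2,-2.1,0],
  [2.2,-2.1,0],
  [2.2,-2.1,0],
  [2.2,-2.1,0],
  [2.2,-2.1,0],
  [2.2,-2.1,0],
  [2.2,-2.1,0],
  [2.2,-2.1,0],
  [2.2,-2.1,0],
  [2.2,-2.1,0],
], roll=[-3.5,-3.5,-3.5,-3.5,-3.5,-3.5,-3.5,-3.5,0,0,0,0], fingers=[1,1,1,1,1,1,1,1,1,1,1,1])

```text
t: 1.1
eef_pos: [0.2935, -0.2768, 0.2307]
tcp_rot: [0.902, 0.432, -0.0, -0.0]
ft_force: [0.7, -0.6, -0.1]
finger_gap: 0.0851
grip_force: 0.0
```

```bash
python3 -c "
from h import *
go((.512,-.0355,.235),68.2)"
```

```text
t 1.1 pos [ 0.2935 -0.2768  0.2307] yaw 51.23 tilt 0.05 ft [ 0.66 -0.62 -0.14] gap 0.0851 grip 0.0
shift cm [32.49  1.92 -0.42] roll -16.97
```

Request:
play_rows([
  [2,0.12,0],
  [3.5,0.2,0],
  [3.6,0.2,0],
  [3.6,0.2,0],
  [3.6,0.2,0],
  [3.6,0.2,0],
  [3.6,0.2,0],
  [3.6,0.2,0],
  [3.5,0.2,0],
  [1.9,0.2,-0.4],
  [0,0,0],
  [0,0,0],
], roll=[0,0,0,0,0,0,0,0,0,-5,-6,-6], fingers=[1,1,1,1,1,1,1,1,1,1,1,1])

```text
t: 2.1
eef_pos: [0.5132, -0.0357, 0.2348]
tcp_rot: [0.826, 0.564, -0.0, -0.0]
ft_force: [0.7, -0.7, 0.3]
finger_gap: 0.0857
grip_force: 0.0
```

```bash
python3 -c "
from h import *
go((.512,-.0355,.138),68.2)"
```

```text
t 2.1 pos [ 0.5132 -0.0357  0.2348] yaw 68.7 tilt 0.05 ft [ 0.71 -0.66  0.27] gap 0.0857 grip 0.0
shift cm [-0.03 -0.11  9.68] roll 0.5
```

Request:
play_rows([
  [0,-0.1,1],
  [0,0,2],
  [0,0,2],
  [0,0,2],
  [0,0,1.7],
  [0,0,1],
  [0,0,0],
  [0,0,0],
], roll=[0.5,0,0,0,0,0,0,0], fingers=[1,1,1,1,1,1,1,1], newtons=40)

```text
t: 2.77
eef_pos: [0.5109, -0.0368, 0.1375]
tcp_rot: [0.831, 0.557, -0.001, -0.001]
ft_force: [-0.4, 0.2, 0.8]
finger_gap: 0.0853
grip_force: 0.0
```

Request:
play_rows([
  [0,0,0],
  [0,0,0],
  [0,0,0],
  [0,0,0],
  [0,0,0],
  [0,0,0],
  [0,0,0],
  [0,0,0],
], roll=[0,0,0,0,0,0,0,0], fingers=[0.5,0.5,0.5,0.5,0.5,0.5,0.5,0.5], newtons=40)

```text
t: 3.43
eef_pos: [0.5128, -0.0369, 0.1398]
tcp_rot: [0.83, 0.557, 0.001, 0.001]
ft_force: [-0.3, -0.2, 6.3]
finger_gap: 0.0559
grip_force: 43.2
```

Request:
play_rows([
  [0,0,-0.3],
  [0,0,-0.8],
  [0,0,-1.2],
  [0,0,-1.2],
  [0,0,-1.2],
  [0,0,-1.0],
  [0,0,-0.5],
  [0,0,0],
], roll=[0,0,0,0,0,0,0,0], fingers=[0.5,0.5,0.5,0.5,0.5,0.5,0.5,0.5])

```text
t: 4.1
eef_pos: [0.513, -0.0368, 0.2026]
tcp_rot: [0.83, 0.557, 0.001, 0.001]
ft_force: [0.1, 0.7, -1.3]
finger_gap: 0.0565
grip_force: 42.6
```

```bash
python3 -c "
from h import *
go((.435,.268,.200),90)"
```

```text
t 4.1 pos [ 0.513  -0.0368  0.2026] yaw 67.75 tilt 0.22 ft [ 0.13  0.72 -1.3 ] gap 0.0565 grip 42.6
shift cm [ 25.26 -18.76   0.22] roll -22.25
```

Request:
play_rows([
  [1.2,-0.9,0],
  [2.3,-1.7,0],
  [2.4,-1.8,0],
  [2.4,-1.8,0],
  [2.4,-1.8,0],
  [2.4,-1.8,0],
  [2.4,-1.8,0],
  [2.4,-1.8,0],
  [2.4,-1.8,0],
  [2.3,-1.7,0.2],
  [1.6,-1.2,0],
  [1,-0.7,0],
], roll=[0,0,0,0,0,0,0,0,0,0,0,0], fingers=[0.5,0.5,0.5,0.5,0.5,0.5,0.5,0.5,0.5,0.5,0.5,0.5])

```text
t: 5.1
eef_pos: [0.4318, 0.2695, 0.1976]
tcp_rot: [0.83, 0.558, -0.001, -0.0]
ft_force: [0.4, 0.1, -0.5]
finger_gap: 0.0563
grip_force: 42.8
```

Request:
play_rows([
  [0,0,0],
  [0,0,0],
  [0,0,0],
  [0,0,0],
  [0,0,0],
  [0,0,0],
  [0,0,0],
], roll=[-3,-5,-5,-5,-4.2,0,0], fingers=[0.5,0.5,0.5,0.5,0.5,0.5,0.5])

```text
t: 5.68
eef_pos: [0.433, 0.2673, 0.1979]
tcp_rot: [0.708, 0.706, -0.0, 0.0]
ft_force: [-1.1, -0.3, -1.1]
finger_gap: 0.0564
grip_force: 42.8
```

Run:
```python
from h import *
go((.435,.268,.182),90)
t=snapshot("top")[:,:,::-1];s=snapshot("side")[:,:,::-1]
c=lambda im,x,y,w,h,k:np.clip(cv2.resize(im[y:y+h,x:x+w],None,fx=k,fy=k,interpolation=cv2.INTER_CUBIC)*1.5,0,255).astype(np.uint8)
cv2.imwrite("pics/m1.png",np.hstack([c(t,150,170,95,120,4),c(s,190,190,100,120,4)]))
```

```text
t 5.68 pos [0.433  0.2673 0.1979] yaw 89.81 tilt 0.04 ft [-1.06 -0.27 -1.09] gap 0.0564 grip 42.8
shift cm [0.07 0.2  1.59] roll -0.19
```

View pics/m1.png

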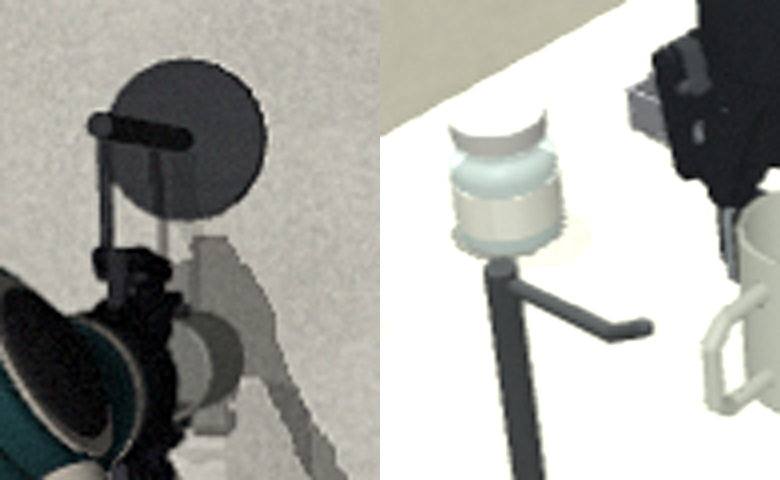

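The side crop shows the handle opening centred around crop (743,348), i.e. px (280.8,277), facing the hook. The hook tip is at crop (650,327). In the top view the gripper hides the handle. Next I'll compare this with the predicted positions.

Run:
```python
from h import *
q=[.433,.2673,0];dz=.1979-.038
f=lambda X:(proj("side",W(q,np.array(X)+[0,0,dz]))-[190,190])*4+[380,0]
print("loop",f([[0,.043,.042]]),"outer bar centre",f([[0,.060,.035],[0,.060,.05]]),"rim left",f([[0,.029,.08]]), "joins",f([[0,.029,.064],[0,.029,.020]]))
h=[.569,.312,.02]
print("hook",(proj("side",W(h,[[0,0,.188],[-.065,0,.180],[-.085,0,.192],[-.045,0,.18]]))-[190,190])*4+[380,0])
for y in(-.25,0,.25):
  q[2]=y;print(y,f([[0,.060,.035],[0,.060,.05]]).round(0).tolist())
```

```text
loop [[740.04921988 354.83464596]] outer bar centre [[712.63169833 391.11141805]
 [710.52771363 361.35453111]] rim left [[758.77366956 260.76416363]] joins [[760.47669018 293.283212  ]
 [764.9729984  379.19452916]]
hook [[503.22479429 264.78858432]
 [614.44329481 332.65001828]
 [647.75896821 327.1985472 ]
 [579.92090422 315.83135422]]
-0.25 [[688.0, 374.0], [685.0, 345.0]]
0 [[713.0, 391.0], [711.0, 361.0]]
0.25 [[744.0, 403.0], [743.0, 373.0]]
```

Request:
play_rows([
  [0.05,0,0.6],
  [0,0,0.8],
  [0,0,0],
  [0,0.6,0],
  [0,1,0],
  [0,1,0],
  [0,1,0],
  [0,1,0],
  [0,0.6,0],
  [0,0,0],
], roll=[0,0,0,0,0,0,0,0,0,0], fingers=[0.5,0.5,0.5,0.5,0.5,0.5,0.5,0.5,0.5,0.5])

```text
t: 6.62
eef_pos: [0.4869, 0.2682, 0.1844]
tcp_rot: [0.708, 0.706, 0.0, 0.0]
ft_force: [1.1, 0.4, 0.2]
finger_gap: 0.0561
grip_force: 42.8
```

Request:
play_rows([
  [0,0.6,0],
  [0.03,1,0],
  [0,1,0],
  [0,0.8,0],
  [0,0.5,0],
  [0,0,0],
], roll=[0,0,0,0,0,0], fingers=[0.5,0.5,0.5,0.5,0.5,0.5])

```text
t: 7.12
eef_pos: [0.5254, 0.2684, 0.1843]
tcp_rot: [0.708, 0.707, 0.0, 0.0]
ft_force: [0.5, 0.3, -1.0]
finger_gap: 0.0559
grip_force: 42.8
```

Run:
```python
from h import *
go((.524,.268,.164),90)
t=snapshot("top")[:,:,::-1];s=snapshot("side")[:,:,::-1]
c=lambda im,x,y,w,h,k:np.clip(cv2.resize(im[y:y+h,x:x+w],None,fx=k,fy=k,interpolation=cv2.INTER_CUBIC)*1.5,0,255).astype(np.uint8)
cv2.imwrite("pics/m2.png",np.hstack([c(t,150,170,95,120,4),c(s,190,210,100,120,4)]))
```

```text
t 7.12 pos [0.5254 0.2684 0.1843] yaw 89.91 tilt 0.04 ft [ 0.47  0.31 -1.  ] gap 0.0559 grip 42.8
shift cm [-0.04 -0.14  2.03] roll -0.09
```

View pics/m2.png

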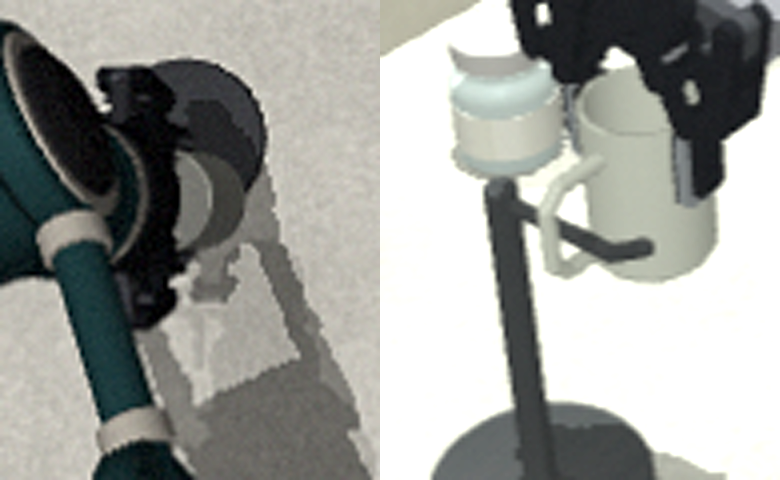

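The handle surrounds the hook bar: in the side crop the bar runs from the post (500,190) through the opening to its tip (650,245). I'll lower onto it.

Request:
play_rows([
  [0,0,0.5],
  [0,0,0.6],
  [0,0,0.5],
  [0,0,0.2],
  [0,0,0.1],
  [0,0,0.1],
  [0,0,0],
  [0,0,0],
], roll=[0,0,0,0,0,0,0,0], fingers=[0.5,0.5,0.5,0.5,0.5,0.5,0.5,0.5])

```text
t: 7.88
eef_pos: [0.5242, 0.2685, 0.1645]
tcp_rot: [0.707, 0.707, 0.0, 0.0]
ft_force: [0.5, -0.1, -2.2]
finger_gap: 0.0564
grip_force: 42.8
```

Request:
play_rows([
  [0,0,0.1],
  [0,0,0.1],
  [0,0,0.1],
  [0,0,0.1],
  [0,0,0],
], roll=[0,0,0,0,0], fingers=[0.5,0.5,0.5,0.5,0.5])

```text
t: 8.3
eef_pos: [0.5244, 0.2686, 0.1613]
tcp_rot: [0.707, 0.707, 0.0, 0.0]
ft_force: [-2.2, -0.4, 4.3]
finger_gap: 0.0564
grip_force: 43.4
```

Request:
play_rows([
  [0,0,0],
  [0,0,0],
  [0,0,0],
  [0,0,0],
  [0,0,0],
  [0,0,0],
  [0,0,0],
  [0,0,0],
  [0,0,0],
  [0,0,0],
  [0,0,0],
  [0,0,0],
], roll=[0,0,0,0,0,0,0,0,0,0,0,0], fingers=[0.7,0.75,0.8,0.9,1,1,1,1,1,1,1,1])

```text
t: 9.3
eef_pos: [0.5241, 0.2685, 0.1603]
tcp_rot: [0.707, 0.707, 0.0, -0.0]
ft_force: [-0.1, 0.5, -0.1]
finger_gap: 0.0854
grip_force: 0.0
```

Run:
```python
from h import *
go((.524,.268,.30),90)
s=snapshot("side")[:,:,::-1]
c=lambda im,x,y,w,h,k:np.clip(cv2.resize(im[y:y+h,x:x+w],None,fx=k,fy=k,interpolation=cv2.INTER_CUBIC)*1.5,0,255).astype(np.uint8)
cv2.imwrite("pics/m3.png",c(s,190,200,120,130,4))
```

```text
t 9.3 pos [0.5241 0.2685 0.1603] yaw 89.95 tilt 0.0 ft [-0.08  0.5  -0.14] gap 0.0854 grip 0.0
shift cm [-4.000e-02 -1.000e-02 -1.397e+01] roll -0.05
```

View pics/m3.png

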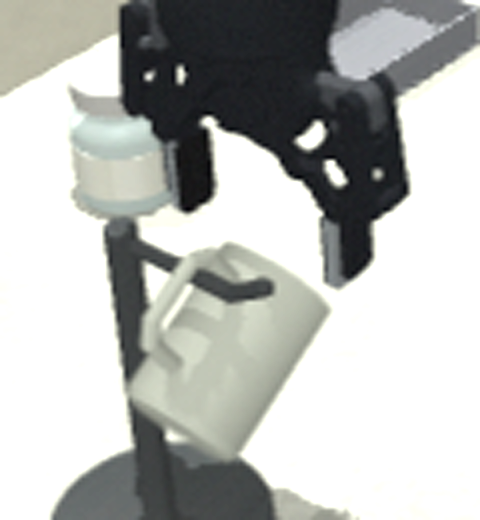

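The mug hangs on the hook, tilted and clear of the fingers. I'll withdraw upward and get the rod head's yaw.

Request:
play_rows([
  [0,0,-0.6],
  [0,0,-1.2],
  [0,0,-1.5],
  [0,0,-1.5],
  [0,0,-1.5],
  [0,0,-1.5],
  [0,0,-1.5],
  [0,0,-1.5],
  [0,0,-1.2],
  [0,0,-0.6],
], roll=[0,0,0,0,0,0,0,0,0,0], fingers=[1,1,1,1,1,1,1,1,1,1])

```text
t: 10.18
eef_pos: [0.5251, 0.2689, 0.2897]
tcp_rot: [0.707, 0.707, 0.002, 0.001]
ft_force: [0.3, -0.0, 0.6]
finger_gap: 0.0854
grip_force: 0.0
```

Run:
```python
import cv2,numpy as np
t=cv2.imread("pics/top0.png");s=cv2.imread("pics/side0.png")
def c(im,x,y,w,h,W,H,g): 
    o=cv2.resize(im[y:y+h,x:x+w],(W,H),interpolation=cv2.INTER_CUBIC);return np.clip(o*g,0,255).astype(np.uint8)
cv2.imwrite("pics/head.png",np.hstack([c(t,405,180,60,50,600,500,2.5),c(s,390,140,20,50,200,500,2)]))
```

```text
(no output)
```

View pics/head.png

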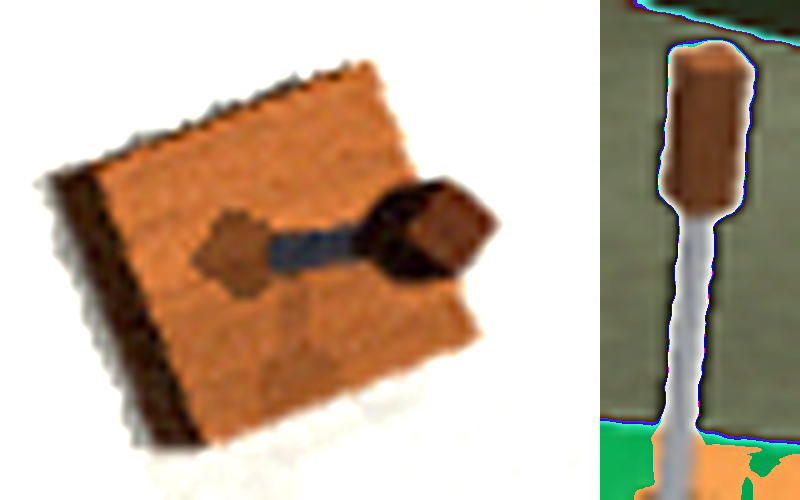

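The top-face diamond of the head has crop corners (442,178), (497,224), (462,272), (408,230). I'll convert those to world coordinates.

Run:
```python
from h import *
c=[np.array(((x+.5)/10-.5+405,(y+.5)/10-.5+180)) for x,y in[(442,178),(497,224),(462,272),(408,230)]]
w=np.array([ray("top",u,.185)[:2] for u in c]);print(w.round(4),w.mean(0))
for i in range(4):
  d=w[(i+1)%4]-w[i];print(np.hypot(*d).round(4),np.degrees(np.arctan2(d[1],d[0]))%90)
go((.55,-.3205,.29),90)
```

```text
[[ 0.5619 -0.3202]
 [ 0.5509 -0.3329]
 [ 0.5399 -0.3241]
 [ 0.55   -0.3117]] [ 0.55066997 -0.32222644]
0.0168 48.82255003674882
0.014 51.32955079697922
0.016 50.85958996544
0.0147 54.29529403090501
t 10.18 pos [0.5251 0.2689 0.2897] yaw 89.95 tilt 0.25 ft [ 0.28 -0.01  0.57] gap 0.0854 grip 0.0
shift cm [-58.94   2.54  -0.13] roll -0.05
```

Request:
play_rows([
  [-1.5,0.07,0],
  [-2.7,0.14,0],
  [-3.4,0.14,0],
  [-3.4,0.14,0],
  [-3.4,0.14,0],
  [-3.4,0.14,0],
  [-3.4,0.14,0],
  [-3.4,0.14,0],
  [-3.4,0.14,0],
  [-3.4,0.14,0],
  [-3.4,0.14,0],
  [-3.4,0.14,0],
], roll=[0,0,0,0,0,0,0,0,0,0,0,0], fingers=[1,1,1,1,1,1,1,1,1,1,1,1])

```text
t: 11.18
eef_pos: [0.5386, -0.1158, 0.2855]
tcp_rot: [0.708, 0.707, -0.001, -0.001]
ft_force: [-0.0, -0.2, -0.5]
finger_gap: 0.0857
grip_force: 0.0
```

Request:
play_rows([
  [-3.4,0.14,0],
  [-3.4,0.14,0],
  [-3.4,0.14,0],
  [-3.4,0.14,0],
  [-3.4,0.14,0],
  [-2.5,0.14,0],
  [-1.2,0.1,0],
  [0,0,0],
], roll=[0,0,0,0,0,0,0,0], fingers=[1,1,1,1,1,1,1,1])

```text
t: 11.85
eef_pos: [0.5479, -0.3231, 0.2851]
tcp_rot: [0.709, 0.706, -0.001, -0.001]
ft_force: [-0.5, 0.8, 0.0]
finger_gap: 0.0856
grip_force: 0.0
```

Request:
play_rows([
  [0,0,0],
  [0,0,0],
  [0,0,0],
  [0,0,0],
  [0,0,0],
  [0,0,0],
  [0,0,0],
  [0,0,0],
  [0,0,0],
], roll=[3,5,6,6,6,6,5,2,0], fingers=[1,1,1,1,1,1,1,1,1])

```text
t: 12.6
eef_pos: [0.5489, -0.3186, 0.2861]
tcp_rot: [0.903, 0.43, -0.0, -0.001]
ft_force: [-0.9, -0.4, 0.0]
finger_gap: 0.0854
grip_force: 0.0
```

```bash
python3 -c "
from h import *
go((.55,-.3208,.1435),51)"
```

```text
t 12.6 pos [ 0.5489 -0.3186  0.2861] yaw 50.99 tilt 0.08 ft [-0.92 -0.37  0.04] gap 0.0854 grip 0.0
shift cm [-0.11  0.25 14.26] roll -0.01
```

Request:
play_rows([
  [-0.1,0.2,1],
  [0,0,1.8],
  [0,0,2],
  [0,0,2],
  [0,0,2],
  [0,0,2],
  [0,0,1.8],
  [0,0,1.2],
  [0,0,0.5],
  [0,0,0],
], roll=[0,0,0,0,0,0,0,0,0,0], fingers=[1,1,1,1,1,1,1,1,1,1])

```text
t: 13.43
eef_pos: [0.5489, -0.3216, 0.1412]
tcp_rot: [0.903, 0.43, -0.001, -0.002]
ft_force: [0.5, -0.2, -0.3]
finger_gap: 0.0856
grip_force: 0.0
```

Request:
play_rows([
  [0,0,0],
  [0,0,0],
  [0,0,0],
  [0,0,0],
  [0,0,0],
  [0,0,0],
  [0,0,0],
  [0,0,0],
  [0,0,0],
  [0,0,0],
  [0,0,0],
  [0,0,0],
], roll=[0,0,0,0,0,0,0,0,0,0,0,0], fingers=[0.8,0.6,0.5,0.4,0.3,0.2,0.1,0.1,0.1,0.1,0.1,0.1], newtons=60)

```text
t: 14.43
eef_pos: [0.5505, -0.323, 0.1441]
tcp_rot: [0.903, 0.43, 0.0, 0.001]
ft_force: [-0.0, -0.4, 5.1]
finger_gap: 0.0174
grip_force: 59.1
```

```bash
python3 -c "
from h import *
go((.55,-.3208,.1435),51);print(get_state()['wrist_torque'])"
```

```text
t 14.43 pos [ 0.5505 -0.323   0.1441] yaw 50.95 tilt 0.09 ft [-0.04 -0.44  5.07] gap 0.0174 grip 59.1
shift cm [ 0.14 -0.18  0.06] roll -0.05
[-0.108162   -0.12022782  0.02221794]
```

Request:
play_rows([
  [0,0,-0.2],
  [0,0,-0.6],
  [0,0,-1],
  [0,0,-1],
  [0,0,-1.2],
  [0,0,-1.5],
  [0,0,-1.5],
  [0,0,-1.5],
  [0,0,-1.5],
  [0,0,-1.5],
  [0,0,-1.2],
  [0,0,-0.6],
], roll=[0,0,0,0,0,0,0,0,0,0,0,0], fingers=[0.1,0.1,0.1,0.1,0.1,0.1,0.1,0.1,0.1,0.1,0.1,0.1])

```text
t: 15.43
eef_pos: [0.55, -0.3226, 0.2792]
tcp_rot: [0.903, 0.43, 0.0, 0.001]
ft_force: [0.0, -0.5, -0.8]
finger_gap: 0.0172
grip_force: 59.3
```

Run:
```python
from h import *
go((.512,-.037,.285),51)
t=snapshot("top")[:,:,::-1];s=snapshot("side")[:,:,::-1]
c=lambda im,x,y,w,h,k,g:np.clip(cv2.resize(im[y:y+h,x:x+w],None,fx=k,fy=k,interpolation=cv2.INTER_CUBIC)*g,0,255).astype(np.uint8)
cv2.imwrite("pics/r1.png",np.hstack([c(t,300,192,52,60,8,1.3),c(s,380,90,48,60,8,1.3)]))
```

```text
t 15.43 pos [ 0.55   -0.3226  0.2792] yaw 50.95 tilt 0.09 ft [ 0.03 -0.49 -0.79] gap 0.0172 grip 59.3
shift cm [ 19.79 -20.94  -0.6 ] roll -0.05
```

View pics/r1.png

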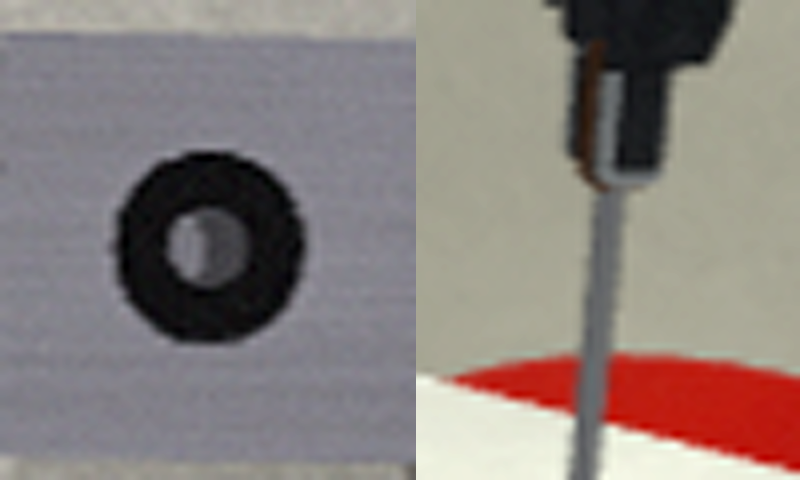

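Top crop: the collar is centred near (210,248) with the bore open. Side crop: the rod hangs below the fingers from (608,190) to (582,480). I'll measure both precisely and check the rod for tilt.

```bash
cat >> h.py <<'E'
def collar():
    t=snapshot("top").astype(int);g=t.sum(2);roi=g[200:245,305:348]
    m=(roi<120).astype(np.uint8);n,l,st,ce=cv2.connectedComponentsWithStats(m)
    i=1+np.argmax(st[1:,4]);cs,_=cv2.findContours((l==i).astype(np.uint8),cv2.RETR_EXTERNAL,cv2.CHAIN_APPROX_NONE)
    (x,y),ax,_=cv2.fitEllipse(max(cs,key=len));u=(x+305,y+200);print("collar px",u,ax,ray("top",u,.102).round(4));return u
def rodline(xy,ztip,zs,du=9):
    """side picture: rod axis pixel per predicted height; fits offset"""
    s=snapshot("side").astype(int);out=[]
    for z in zs:
        u,v=proj("side",[[*xy,z]])[0];r=int(round(v));row=s[r];c=np.arange(int(u)-du,int(u)+du+1)
        bg=np.median(row[np.r_[c[:3],c[-3:]]],axis=0);w=np.abs(row[c]-bg).sum(1).astype(float);w[w<0.4*w.max()]=0
        out.append((z,round((w*c).sum()/w.sum()-np.interp(r,[v-1,v+1],[u,u]),2)))
    return out
E
python3 - <<'E'
from h import *
collar()
p=get_state()["eef_pos"];zt=p[2]-.1435+.01;print(zt,p)
print(rodline(p[:2],zt,np.linspace(zt+.01,zt+.12,10)))
t=[ray("side",((608-416+.5)/8-.5+380,(190+.5)/8-.5+90),0)]
a,b=proj("side",[[*p[:2],zt+.13],[*p[:2],zt+.06]]);print(((a-[380,90])*8+[416,0]),((b-[380,90])*8+[416,0]))
E
```

```text
collar px (325.68083572387695, 222.49216270446777) (22.2293643951416, 23.23984718322754) [ 0.5116 -0.0348  0.102 ]
0.14335417331391118 [ 0.54980058 -0.3224843   0.27685417]
[(np.float64(0.15335417331391119), np.float64(-0.31)), (np.float64(0.1655763955361334), np.float64(-0.57)), (np.float64(0.17779861775835565), np.float64(-0.7)), (np.float64(0.19002083998057787), np.float64(-1.51)), (np.float64(0.20224306220280008), np.float64(-0.52)), (np.float64(0.2144652844250223), np.float64(-0.48)), (np.float64(0.22668750664724452), np.float64(-0.49)), (np.float64(0.23890972886946676), np.float64(-0.63)), (np.float64(0.25113195109168895), np.float64(-0.4)), (np.float64(0.2633541733139112), np.float64(-0.58))]
[611.12589386 188.77671966] [592.88226636 390.7267894 ]
```

Request:
play_rows([
  [0.6,-0.6,-0.3],
  [1.4,-1.5,-0.3],
  [1.9,-2.0,0],
  [2.1,-2.2,0],
  [2.2,-2.4,0],
  [2.3,-2.4,0],
  [2.3,-2.4,0],
  [2.2,-2.4,0],
  [1.9,-2.0,0],
  [1.5,-1.6,0],
  [1.0,-1.0,0],
  [0.5,-0.6,0],
], roll=[0,0,0,0,0,0,0,0,0,0,0,0], fingers=[0.1,0.1,0.1,0.1,0.1,0.1,0.1,0.1,0.1,0.1,0.1,0.1])

```text
t: 16.63
eef_pos: [0.5102, -0.0327, 0.2814]
tcp_rot: [0.902, 0.431, -0.001, -0.001]
ft_force: [-0.2, -0.1, -0.3]
finger_gap: 0.0175
grip_force: 59.3
```

Request:
play_rows([
  [0,0,0],
  [0,0,0],
  [0,0,0],
], roll=[0,0,0], fingers=[0.1,0.1,0.1])

```text
t: 16.88
eef_pos: [0.5114, -0.0358, 0.282]
tcp_rot: [0.903, 0.43, -0.0, 0.0]
ft_force: [0.7, 0.2, -0.5]
finger_gap: 0.0171
grip_force: 59.3
```

Run:
```python
from h import *
go((.5118,-.0348,.24),51)
p=get_state()["eef_pos"];zt=p[2]-.1335
print(rodline(p[:2],zt,np.linspace(zt+.01,zt+.12,10)))
t=snapshot("top")[:,:,::-1];s=snapshot("side")[:,:,::-1]
for n in("top","side"): print(n,proj(n,[[*p[:2],zt],[.5118,-.0348,.102]]).round(1))
c=lambda im,x,y,w,h,k,g:np.clip(cv2.resize(im[y:y+h,x:x+w],None,fx=k,fy=k,interpolation=cv2.INTER_CUBIC)*g,0,255).astype(np.uint8)
cv2.imwrite("pics/r2.png",np.hstack([c(t,300,182,45,80,7,1.3),c(s,325,180,65,80,7,1.2)]))
```

```text
t 16.88 pos [ 0.5114 -0.0358  0.282 ] yaw 50.93 tilt 0.04 ft [ 0.65  0.25 -0.49] gap 0.0171 grip 59.3
shift cm [ 0.1  -0.03  4.2 ] roll -0.07
[(np.float64(0.1584548341897351), np.float64(-0.48)), (np.float64(0.17067705641195732), np.float64(-0.51)), (np.float64(0.18289927863417954), np.float64(-0.65)), (np.float64(0.19512150085640179), np.float64(-0.48)), (np.float64(0.20734372307862398), np.float64(-0.34)), (np.float64(0.21956594530084622), np.float64(-0.37)), (np.float64(0.23178816752306844), np.float64(-0.41)), (np.float64(0.24401038974529066), np.float64(-0.66)), (np.float64(0.2562326119675129), np.float64(-0.49)), (np.float64(0.2684548341897351), np.float64(-0.35))]
top [[326.7 222.5]
 [325.7 222.4]]
side [[355.2 204.7]
 [354.2 222.2]]
```

View pics/r2.png

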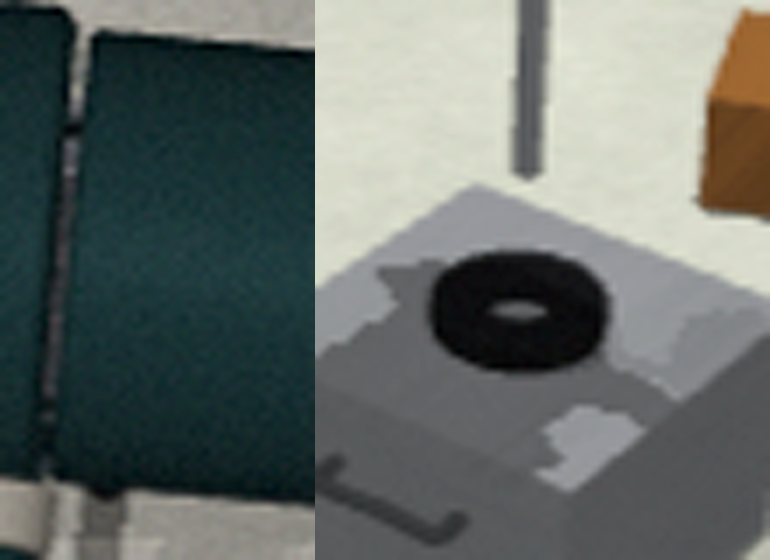

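Side crop: the rod tip is at (528,178), and the collar outline spans x 432–608, y 250–373. I'll check the guide position against this outline.

Run:
```python
from h import *
s=snapshot("side").astype(int);g=s.sum(2)[208:240,334:375];m=(g<110).astype(np.uint8)
n,l,st,ce=cv2.connectedComponentsWithStats(m);i=1+np.argmax(st[1:,4]);mm=(l==i).astype(np.uint8)
cs,_=cv2.findContours(mm,cv2.RETR_EXTERNAL,cv2.CHAIN_APPROX_NONE);mm=cv2.drawContours(mm*0,cs,-1,1,-1)
v,u=np.nonzero(mm);obs=np.array([u.mean()+334,v.mean()+208,mm.sum()]);print(obs)
a=np.linspace(0,2*np.pi,90);K=16
def model(c):
    X=np.array([[c[0]+.03*np.cos(t),c[1]+.03*np.sin(t),z] for z in(.102,.09) for t in a])
    h=cv2.convexHull(proj("side",X).astype(np.float32));M=cv2.moments(h);return np.array([M["m10"]/M["m00"],M["m01"]/M["m00"],M["m00"]])
print(model((.5118,-.0348)))
r=least_squares(lambda c:(model(c)-obs)[:2],[.5118,-.0348]);print("side guide",r.x)
go((.5118,-.0348,.24))
```

```text
[353.48843931 224.20231214 346.        ]
[354.10372893 224.55488929 399.66762488]
side guide [ 0.51377113 -0.03522837]
t 17.08 pos [ 0.5116 -0.036   0.2822] yaw 50.87 tilt 0.02 ft [-0.44 -0.82 -1.48] gap 0.0175 grip 59.3
shift cm [ 0.11 -0.06  4.22] roll None
```

Request:
play_rows([
  [0.1,-0.03,0.3],
  [0,0,0.7],
  [0,0,0.8],
  [0,0,0.8],
  [0,0,0.6],
  [0,0,0.2],
  [0,0,0],
  [0,0,0],
], roll=[0,0,0,0,0,0,0,0], fingers=[0.1,0.1,0.1,0.1,0.1,0.1,0.1,0.1])

```text
t: 17.75
eef_pos: [0.5118, -0.0341, 0.2481]
tcp_rot: [0.903, 0.43, -0.0, -0.0]
ft_force: [-0.8, -0.4, -0.2]
finger_gap: 0.0172
grip_force: 59.3
```

Run:
```python
from h import *
P0=[]
for k in range(6):
    s=snapshot("side"); P0.append(get_state()["eef_pos"])
print(np.mean(P0,0).round(4),np.std(P0,0).round(4))
go((.512,-.035,.187))
c=lambda im,x,y,w,h,k,g:np.clip(cv2.resize(im[y:y+h,x:x+w],None,fx=k,fy=k,interpolation=cv2.INTER_CUBIC)*g,0,255).astype(np.uint8)
cv2.imwrite("pics/r3.png",c(s[:,:,::-1],325,170,65,75,8,1.6))
```

```text
[ 0.5122 -0.0342  0.2488] [0.0001 0.     0.0001]
t 18.05 pos [ 0.5122 -0.0342  0.2488] yaw 50.95 tilt 0.05 ft [-0.38  0.78 -1.22] gap 0.0175 grip 59.3
shift cm [-0.08  0.03  6.18] roll None
```

View pics/r3.png

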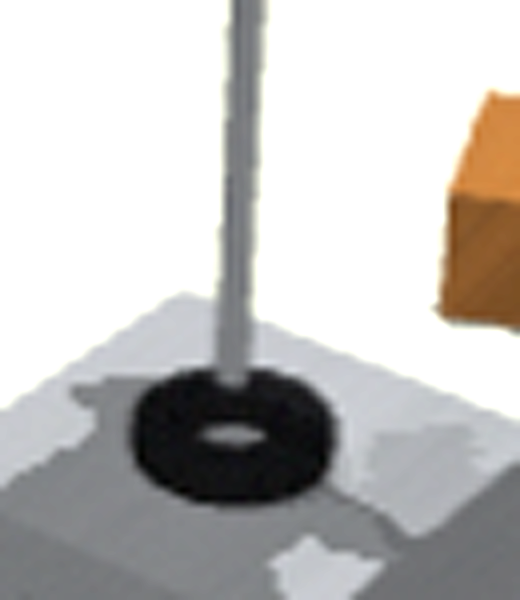

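The rod tip (crop (234,385)) sits about 13 mm above the collar, centred on it at x≈234. I'll lower it in.

Request:
play_rows([
  [-0.05,0.02,0.2],
  [0,0,0.5],
  [0,0,0.6],
  [0,0,0.7],
  [0,0,0.7],
  [0,0,0.7],
  [0,0,0.7],
  [0,0,0.7],
  [0,0,0.6],
  [0,0,0.5],
  [0,0,0.2],
  [0,0,0],
], roll=[0,0,0,0,0,0,0,0,0,0,0,0], fingers=[0.1,0.1,0.1,0.1,0.1,0.1,0.1,0.1,0.1,0.1,0.1,0.1])

```text
t: 19.05
eef_pos: [0.5113, -0.0346, 0.1865]
tcp_rot: [0.903, 0.43, -0.001, -0.0]
ft_force: [-0.2, 0.2, -0.3]
finger_gap: 0.0172
grip_force: 59.3
```

Request:
play_rows([
  [0,0,0],
  [0,0,0],
  [0,0,0],
  [0,0,0],
  [0,0,0],
  [0,0,0],
], roll=[0,0,0,0,0,0], fingers=[0.1,0.1,0.1,0.1,0.1,0.1])

```text
t: 19.55
eef_pos: [0.5118, -0.0347, 0.1875]
tcp_rot: [0.903, 0.43, 0.0, 0.0]
ft_force: [-0.8, 0.2, -1.5]
finger_gap: 0.0174
grip_force: 59.3
```

Run:
```python
from h import *
go((.512,-.035,.187)); p=get_state()["eef_pos"]
print(rodline(p[:2],0,np.linspace(.125,.17,6)))
s=snapshot("side")
c=lambda im,x,y,w,h,k,g:np.clip(cv2.resize(im[y:y+h,x:x+w],None,fx=k,fy=k,interpolation=cv2.INTER_CUBIC)*g,0,255).astype(np.uint8)
cv2.imwrite("pics/r4.png",c(s[:,:,::-1],200,165,190,125,4,1.5))
```

```text
t 19.55 pos [ 0.5118 -0.0347  0.1875] yaw 50.95 tilt 0.02 ft [-0.84  0.21 -1.53] gap 0.0174 grip 59.3
shift cm [-0.01  0.03  0.05] roll None
[(np.float64(0.125), np.float64(-0.53)), (np.float64(0.134), np.float64(-0.6)), (np.float64(0.14300000000000002), np.float64(-0.67)), (np.float64(0.15200000000000002), np.float64(-0.49)), (np.float64(0.161), np.float64(-0.51)), (np.float64(0.17), np.float64(-0.37))]
```

View pics/r4.png

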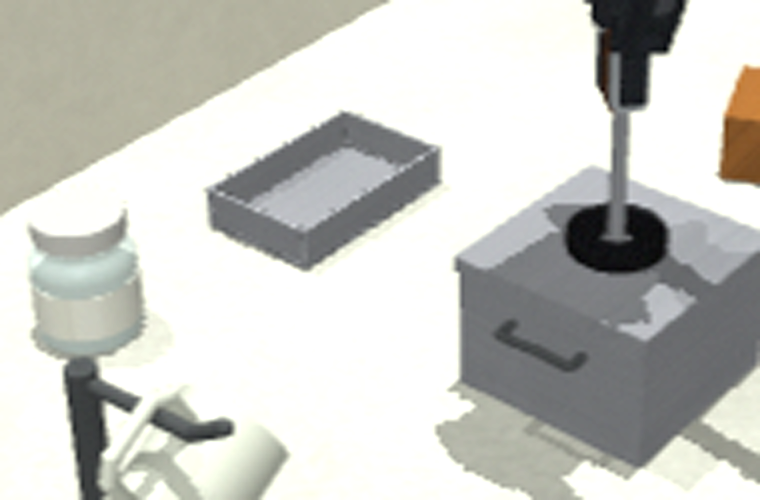

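The rod is in the bore, centred at crop (617,238), with no sign of contact. The mug is still hanging on the hook and the bystanders are untouched. Handing in.

```bash
python3 -c "
from workcell import *
print(close_job())"
```

```text
the job is handed in; nothing more can be done
None
```

I handed the job in with the mug hanging released on the hook and the rod held centred in the guide bore, its tip about 53 mm above the work surface. I saw no sign of tank contact and the jar and tin looked unmoved, but I did not recheck the pad, and the hand-in returned no verdict.

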